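# Bolt the sample case: catch down, bolt home

## Task

Lock the sample case: hold the orange spring catch bar down with one fingertip and, keeping it down all the way, push the blue thumb plate with the other fingertip so that the bolt slides fully home into the keeper post. Then lift the hand off so that the catch springs up and locks the bolt. Grasp and lift nothing, and leave the loose things on and round the case where they stand.

Things in the scene. Friction and masses are not known exactly. Their poses are not given: they have to be found in the camera images.
- case: Sample case, fixed, grey base 190 x 265 mm, white lid 54 mm high, lock on top. Origin: on the bench under the lock; +y: the way the bolt slides home, +x: to the rear hinges, z up; yaw within 0.3 rad. Bolt along y at x = 30 mm, its guides at y = -98 and 58, 98 mm high. Only catch bar and thumb plate rise over 101 mm, so a tip 103 mm up passes over bolt and guides. Stopper and crucible stand at x = 92.
- catch_top (a point): Top centre of the orange spring catch bar: flat, 130 mm long (case y), 30 mm wide (case x), 115 mm above the bench when up. Goes straight down up to 12 mm against a spring (2 N at first, 5.5 N at the bottom), stays level wherever pressed, springs up when let go. A fingertip may slide along it while pressing. Axes as the case.
- catch (a joint): How far the catch bar is pressed, m: 0 up, 0.012 bottom. The bolt is free while this is over about 0.006; 0.009 (bar top 106 mm above the bench) is a good working depth. Let up early, its pawl catches between the bolt's teeth (16 mm apart).
- thumb_plate (a point): Centre of the blue thumb plate on the bolt: 30 mm wide (case x), 10 mm thick (case y), 94 to 140 mm above the bench (centre 117). Pushed on its -y face towards +y (case frame). It stands 62 mm to the +x side of the bar's centre line: with fingers about 62 mm apart, centre to centre, across the bolt, one tip presses the bar, the other stands behind the plate, and the whole hand moves along +y.
- bolt (a joint): How far the bolt has slid, m: 0 drawn (starts at 0 to 0.001), 0.048 fully home against its stop, its end through the keeper post. Friction about 1.5 N. At 0.046 or more the catch can spring up again and lock it.
- keeper (a point): Mouth of the hole in the dark steel keeper post (44 x 26 mm, top 100 mm above the bench) on the case base; on the bolt's axis, 87 mm above the bench. Axes as the case.
- burette_stand: Burette stand, fixed, 870 mm high, base 250 x 150 mm, origin under the base's centre: a tall obstacle right of the case, for the arm to keep clear of.
- stopper: small black rubber stopper, 27 mm wide and 22 mm high, standing loose on the case's lid behind the lock; to be left alone. Origin at the centre of its underside.
- crucible: white porcelain crucible with lid, 45 mm wide, 50 mm high, standing loose on the case's lid behind the lock; to be left alone. Origin at the centre of its underside.
- amber_bottle: amber reagent bottle with glass stopper, 62 mm wide, 125 mm high, at the back of the bench; to be left alone. Origin at the centre of its underside.
- blue_bottle: clear reagent bottle with blue contents, 58 mm wide, 114 mm high, at the back of the bench; to be left alone. Origin at the centre of its underside.
- dish: covered glass dish, 68 mm wide, 14 mm high, on the bench right of the case; to be left alone. Origin at the centre of its underside.
- measure_glass: conical measuring glass, 35 mm wide, 100 mm high, on the bench left of the case; to be left alone. Origin at the centre of its underside.
- flask_100: conical flask, 64 mm wide, 105 mm high, on the bench right of the case; to be left alone. Origin at the centre of its underside.

How it is judged (in metres and radians):
On the way, in this order (a step that is already met when the one before it is completed fails the run):
1. the catch is held down by a finger while the bolt is still drawn (value of joint catch above 0.005 m and contact force between the fingers and catch above 0.5 N and value of joint bolt below 0.012 m), for 0.1 s.
2. the bolt is fully home with the catch still held down by a finger (value of joint bolt above 0.045 m and value of joint catch above 0.005 m and contact force between the fingers and catch above 0.3 N), for 0.05 s.
At the end, for the whole second after the job is handed in: The bolt is fully home (joint over 45 of 48 mm) and the catch has sprung up again (pressed less than 3 mm), locking it (value of joint bolt above 0.045 m and value of joint catch below 0.003 m); the robot touches nothing.
It fails at once if the catch was let up while the bolt was on its way (value of joint bolt between 0.01 and 0.038 m and value of joint catch below 0.003 m).
It fails at once if a loose thing was moved or lifted (over 20 mm) (distance of any of stopper, crucible, amber_bottle, blue_bottle, dish, measure_glass, flask_100 from where it was at the start of the episode above 0.02 m).
It also fails if it takes over 38 s, if anything falls off the work surface, if the arm or the gripper's body presses on something with over 40 N, if the wrist force passes 120 N, or if a joint passes its speed limit or range.

## Robot

A 6-joint arm with a two-finger parallel gripper is mounted at the origin on a cart in front of the work surface, level with it; the furniture and walls round the work are solid. World frame = base frame: x ahead of the robot, y to its left, z up, the work surface at z = 0. Lengths are in mm, angles in degrees, forces in N, time in s.
With the tool pointing down it reaches from about 325 to 900 mm from the base axis. Payload 6.1 kg.
Tool frame: the origin (TCP) lies at the very end of the fingers, on their centre line; the grasp point (between the pads) lies robot.grasp_offset behind it (robot.grasp_offset is the distance from the TCP to the grasp point, in mm); z points along the fingers, x is the direction in which the jaws open and shut, and the axes are right-handed (so a half turn about z gives the same grasp; the last joint's range is limited). The gripper opens to 85 mm and grips with 20 to 120 N. Pads are 22 mm wide; open, the fingers measure 114 mm over their backs; the gripper's body (76 mm by 85 mm) begins 54 mm behind the grasp point. The pads swing forward as they close: fully open they stand 13 mm farther back than shut.
Start: joints at [67.088, 12.628, 87.462, -0, 79.91, -7.225], TCP at [168.993, 601.711, 194] pointing down, gripper open.
Joint ranges: [-170.65, 170.65], [-52.31, 119.04], [5.05, 147.46], [-71.25, 251.25], [11.57, 151.72], [-153.62, 153.62]. Speed limits (degrees/s): [147.25, 147.25, 172.46, 180, 180, 180].

## Interface

Orientations are given as a 3x3 rotation matrix whose columns are the frame's x, y, z axes.
In Python, from cell import robot gives the robot as it stands.
- The arm moves only by the tool carry_out, never from a script. Its argument "rows" is text: rows parted by semicolons, each of 7 numbers parted by spaces: the shift along the tool's x, y, z normalised to -1 to 1, where 1 is 0.3 m, then the turn, a rotation vector about the tool's x, y, z normalised to -1 to 1, where 1 is 45 degrees, then the closure, from 0 (fully open) to 1 (shut). In form: x y z ax ay az hand; .... A call has 1 to 8 rows; each row is the pose to reach, as a shift and turn from the pose measured when the call began, along the tool's axes at that moment; what a row does not reach only later rows make up. A row lasts 1/12 s, in which the tool goes at most 41.7 mm and 7.16 degrees, less where a joint would pass 70% of its speed; a pose out of reach is approached as far as the arm can. A call with a number of a shift or a turn outside -1 to 1 is refused whole. A call with a gripper value outside its range is refused whole. The fingers move at their own pace and stop on an object; the grip force is fixed at half the most. Time passes only in rows, so rows that repeat a pose let the fingers close. It gives the time, the measured TCP pose, the force and the opening at its end, in the units of the state.
- robot.sense(): the state, without advancing time (a new reading comes with each control period).
- robot.grab_frame(name): name is "side" or "top"; returns a dict with "img" (400x640x3 uint8, red, green, blue), "camera_matrix" (3x3 intrinsics, pixels), "R" (3x3) and "t" (3): a world point X has camera coordinates R X + t. Camera axes: x right, y down, z forward; pixel columns grow to the right and rows downward; lengths in mm; the calibration is good to about 2 mm. A picture is of the moment at which its call begins. There is no depth.
- robot.close_job(): hands the job in, once; it reports no verdict.
The state is a dict: "time_s": time; "joint_positions": joint angles; "dq": joint speeds; "joint_efforts": joint torques, N m; "eef_pos": TCP position; "tool_rot": TCP orientation; "contact_force": force on the tool from outside, world axes, zero at the start; "ft_torque": the same for the moment, N m; "width": finger opening in mm.
Only numpy, scipy, OpenCV 4.12 (cv2) and the standard library are available. Lean on these libraries where they do the work, as an engineer would, in place of code of your own. Each camera call takes 0.05 s, during which the arm holds its last target.

## Working session

There is one attempt and no reset: what is moved stays moved. The work goes in short steps, Python scripts to look and compute and a tool call to move; the robot and the scene stay as the last step left them, time stands still between calls to the robot, and variables do not carry over. Pictures are saved under pics/ and viewed, and the job is handed in when it is done.

Besides the shell and the picture viewer there is one more tool, called after "Call:" as name(argument=value, ...) on one line, values as JSON. carry_out: Moves the arm, as the interface text tells. Scaled input: -1 to 1 covers 0.3 m each way for a shift and 45 degrees each way for a turn. Its arguments: {"type":"object","properties":{"rows":{"type":"string"}},"required":["rows"]}

```bash
mkdir -p pics
python3 - <<'E'
from cell import robot
import cv2,numpy as np,pickle
s=robot.sense();print({k:np.round(v,3).tolist() for k,v in s.items()});print(robot.grasp_offset)
for n in("side","top"):
    f=robot.grab_frame(n);pickle.dump(f,open(n+"0.pkl","wb"));cv2.imwrite(f"pics/{n}0.png",f["img"][:,:,::-1])
    print(n,f["camera_matrix"],f["R"],f["t"],-f["R"].T@f["t"])
E
```

```text
{'time_s': 0.0, 'joint_positions': [67.087, 12.676, 87.525, 0.0, 79.911, -7.222], 'dq': [0.017, -0.006, -0.054, 0.029, -0.019, 0.04], 'joint_efforts': [-0.001, -49.69, -38.939, -0.0, 0.011, -0.0], 'eef_pos': [168.731, 601.085, 192.889], 'tool_rot': [[0.27, 0.963, -0.001], [0.963, -0.27, -0.002], [-0.002, -0.0, -1.0]], 'contact_force': [0.702, -0.106, 0.134], 'ft_torque': [-0.01, -0.013, 0.015], 'width': 85.521}
18.700000000000003
side [[488.34677431   0.         324.50154422]
 [  0.         488.34677431 205.99379861]
 [  0.           0.           1.        ]] [[-0.92636309 -0.37616326 -0.01877854]
 [-0.2430091   0.635054   -0.73324825]
 [ 0.28774644 -0.67469075 -0.67970168]] [ 613.92810374   95.78467518 1225.65217357] [239.31983129 997.04494691 914.84045785]
top [[425.32094003   0.         322.18096497]
 [  0.         425.32094003 194.91747792]
 [  0.           0.           1.        ]] [[ 1.39157704e-02 -9.99903085e-01 -4.14722393e-04]
 [-9.95235892e-01 -1.38107865e-02 -9.65131138e-02]
 [ 9.64980326e-02  1.75580095e-03 -9.95331627e-01]] [ 164.90365643  600.96757219 1375.83233756] [ 463.04462267  170.77182191 1427.47907938]
```

View pics/side0.png

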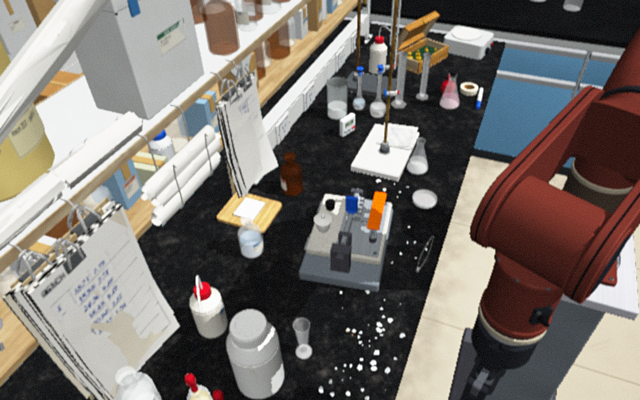

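View pics/top0.png

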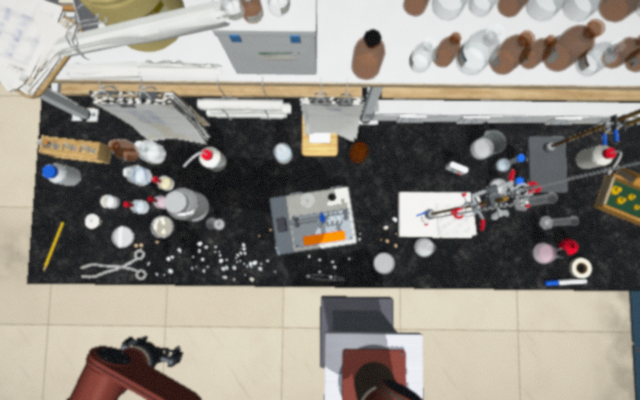

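The side view shows the case at about (350,240), with the orange bar at (377,212) and the blue plate at (351,203). In the top view the bar is at (323,239), the plate near (322,217) and the burette stand is to the right, at about (440,215). Next I'll measure with colour masks and enlarge the crops.

```bash
cat > h.py <<'E'
import numpy as np,cv2,pickle
def ray(f,uv,z):
    K,R,t=f["camera_matrix"],f["R"],f["t"];c=-R.T@t
    d=R.T@np.linalg.inv(K)@np.array([uv[0],uv[1],1.]);return c+d*(z-c[2])/d[2]
def proj(f,X):
    p=f["camera_matrix"]@(f["R"]@np.asarray(X,float)+f["t"]);return p[:2]/p[2]
def tri(fs,uvs):
    A=np.zeros((3,3));b=np.zeros(3)
    for f,uv in zip(fs,uvs):
        c=-f["R"].T@f["t"];d=f["R"].T@np.linalg.inv(f["camera_matrix"])@np.array([*uv,1.]);d/=np.linalg.norm(d)
        P=np.eye(3)-np.outer(d,d);A+=P;b+=P@c
    return np.linalg.solve(A,b)
def mask(f,col,roi):
    h=cv2.cvtColor(f["img"],cv2.COLOR_RGB2HSV)
    lo,hi=dict(orange=((5,150,120),(20,255,255)),blue=((105,130,60),(130,255,255)))[col]
    m=cv2.inRange(h,lo,hi);o=np.zeros_like(m);x0,y0,x1,y1=roi;o[y0:y1,x0:x1]=m[y0:y1,x0:x1];return o
E
python3 - <<'E'
from h import *
T=pickle.load(open("top0.pkl","rb"));S=pickle.load(open("side0.pkl","rb"))
for f,n,r in((T,"top",(260,180,370,260)),(S,"side",(290,180,400,295))):
    x0,y0,x1,y1=r
    cv2.imwrite(f"pics/{n}0c.png",cv2.resize(f["img"][y0:y1,x0:x1,::-1],None,fx=5 if n=="side" else 7,fy=5 if n=="side" else 7,interpolation=cv2.INTER_CUBIC))
    for c in("orange","blue"):
        m=mask(f,c,r);k,l,st,ce=cv2.connectedComponentsWithStats(m)
        for i in range(1,k):
            if st[i,4]>8:
                p=np.argwhere(l==i)[:,::-1].astype(np.float32);b=cv2.minAreaRect(p)
                print(n,c,st[i],ce[i],b,cv2.boxPoints(b).round(1).tolist())
                if n=="top": print(ray(f,b[0],115 if c=="orange" else 140),[ray(f,q,115).round(0).tolist() for q in cv2.boxPoints(b)])
E
```

```text
top orange [304 231  41  14 349] [323.70200573 237.6017192 ] ((323.70379638671875, 237.544921875), (8.658750534057617, 40.89686584472656), 81.38435363769531) [[302.79998779296875, 236.3000030517578], [343.29998779296875, 230.1999969482422], [344.6000061035156, 238.8000030517578], [304.1000061035156, 244.89999389648438]]
[458.86711487 166.58176643 115.        ] [[462.0, 231.0, 115.0], [482.0, 107.0, 115.0], [456.0, 102.0, 115.0], [436.0, 226.0, 115.0]]
top blue [320 214   5   8  32] [321.90625 217.65625] ((322.0, 217.5), (7.0, 4.0), 90.0) [[320.0, 214.0], [324.0, 214.0], [324.0, 221.0], [320.0, 221.0]]
[519.2172371  172.63517936 140.        ] [[531.0, 179.0, 115.0], [531.0, 167.0, 115.0], [510.0, 166.0, 115.0], [509.0, 179.0, 115.0]]
side orange [367 191  20  39 473] [376.43128964 209.77167019] ((376.1470642089844, 209.9117889404297), (12.854386329650879, 39.04823303222656), 14.03624439239502) [[365.20001220703125, 227.3000030517578], [374.6000061035156, 189.39999389648438], [387.1000061035156, 192.5], [377.6000061035156, 230.39999389648438]]
side blue [346 195  12  19 192] [351.04166667 203.96354167] ((351.5, 204.0), (18.0, 11.0), 90.0) [[346.0, 195.0], [357.0, 195.0], [357.0, 213.0], [346.0, 213.0]]
```

View pics/side0c.png

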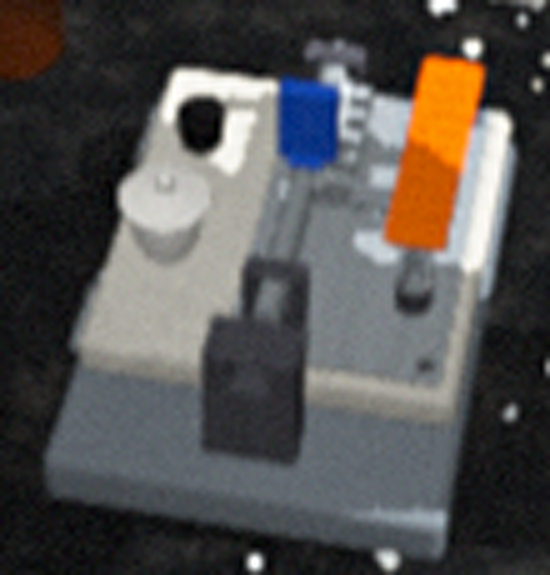

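View pics/top0c.png

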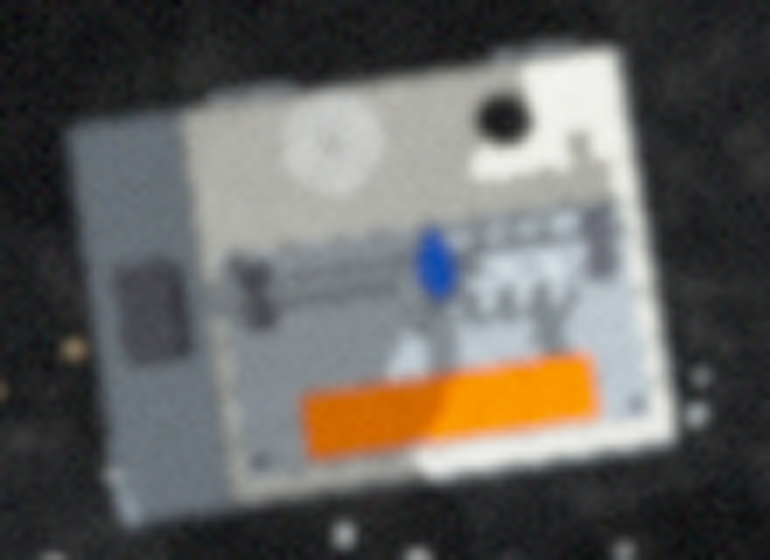

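Run:
```python
from h import *
T=pickle.load(open("top0.pkl","rb"));S=pickle.load(open("side0.pkl","rb"))
mt,ms=mask(T,"orange",(260,180,370,260)),mask(S,"orange",(290,180,400,295))
def axis(f,m):
    p=np.argwhere(m>0)[:,::-1].astype(float);c=p.mean(0);w=np.linalg.svd(p-c,full_matrices=False)[2][0]
    a,b=ray(f,c-15*w,115),ray(f,c+15*w,115);d=b-a;d*=np.sign(d[1]);return c,ray(f,c,115),np.degrees(np.arctan2(-d[0],d[1]))
for f,m in((T,mt),(S,ms)): print(axis(f,m))
ct,cs=axis(T,mt)[0],axis(S,ms)[0];print("tri bar",tri([T,S],[ct,cs]))
bt=[cv2.moments(mask(f,"blue",r),True) for f,r in((T,(300,205,340,230)),(S,(330,185,370,220)))]
b=[(m["m10"]/m["m00"],m["m01"]/m["m00"]) for m in bt];print(b,"tri plate",tri([T,S],b),ray(T,b[0],140),ray(S,b[1],117))
# side plate top edge corners (346,195)-(357,195)
for z in (94,140): print(z,[ray(S,q,z).round(1) for q in((346,195),(357,195),(346,213),(357,213))])
# keeper in top: dark rect
for q in((260+118/7,180+262/7),(260+183/7,180+262/7),(260+183/7,180+358/7),(260+125/7,180+365/7)): print("keeper",ray(T,q,100).round(1))
for yaw in (8,9,10):
  ps=np.radians(yaw);X=np.array([np.cos(ps),np.sin(ps),0]);Y=np.array([-np.sin(ps),np.cos(ps),0])
  c=np.array([459.,167,115])
  print(yaw,[proj(S,c+a*X*15+b_*Y*65).round(1).tolist() for a,b_ in((-1,-1),(1,-1),(1,1),(-1,1))],[proj(T,c+a*X*15+b_*Y*65).round(1).tolist() for a,b_ in((-1,-1),(1,-1),(1,1),(-1,1))])
```

```text
(array([323.70200573, 237.6017192 ]), array([458.69352967, 166.58490923, 115.        ]), np.float64(9.514290543810098))
(array([376.43128964, 209.77167019]), array([457.33507032, 171.1307859 , 115.        ]), np.float64(8.457382505777044))
tri bar [458.61340515 166.55319186 110.54967922]
[(321.90625, 217.65625), (351.0416666666667, 203.96354166666666)] tri plate [520.31347807 173.09761896 114.74643205] [518.74080808 172.91220608 140.        ] [520.00732735 175.53982991 117.        ]
94 [array([551.4, 124.9,  94. ]), array([525.4, 115. ,  94. ]), array([528.5, 186.8,  94. ]), array([503.6, 177.2,  94. ])]
140 [array([533.9, 173.7, 140. ]), array([509.4, 164.4, 140. ]), array([512.3, 232.2, 140. ]), array([488.8, 223.2, 140. ])]
keeper [519.2 313.5 100. ]
keeper [519.6 284.6 100. ]
keeper [477.  283.6 100. ]
keeper [473.5 309.3 100. ]
8 [[386.7, 191.9], [374.7, 190.2], [365.1, 226.3], [378.0, 228.4]] [[345.2, 239.7], [343.9, 230.0], [302.0, 235.3], [303.1, 245.1]]
9 [[386.3, 191.8], [374.3, 190.2], [365.5, 226.5], [378.5, 228.4]] [[345.2, 239.3], [343.8, 229.6], [301.9, 235.7], [303.3, 245.4]]
10 [[385.8, 191.7], [373.8, 190.2], [366.0, 226.6], [379.0, 228.4]] [[345.3, 238.9], [343.6, 229.3], [301.9, 236.1], [303.4, 245.8]]
```

The bar centre comes out at about (459,167), with the two views agreeing to within 5 mm, and the yaw at about 9°. The plate is 61.5 mm to +x of the bar, against 62 mm given, and about 3.5 mm to -y of it. These match the given sizes, so I'll move above the start point.

Call:
carry_out(rows="-0.59 0.73 -0.1 0 0 0.72 0.45; -0.59 0.73 -0.1 0 0 0.72 0.45; -0.59 0.73 -0.1 0 0 0.72 0.45; -0.59 0.73 -0.1 0 0 0.72 0.45; -0.59 0.73 -0.1 0 0 0.72 0.45; -0.59 0.73 -0.1 0 0 0.72 0.45; -0.59 0.73 -0.1 0 0 0.72 0.45; -0.59 0.73 -0.1 0 0 0.72 0.45")

```text
time_s: 0.77
eef_pos: [335.1, 367.4, 223.8]
tool_rot: [[0.748, 0.664, 0.002], [0.664, -0.748, -0.003], [-0.001, 0.003, -1.0]]
contact_force: [-0.0, 0.7, 0.7]
width: 46.9
```

Call:
carry_out(rows="-0.1 0.915 0.05 0 0 0.72 0.45; -0.1 0.915 0.05 0 0 0.72 0.45; -0.1 0.915 0.05 0 0 0.72 0.45; -0.1 0.915 0.05 0 0 0.72 0.45; -0.1 0.915 0.05 0 0 0.72 0.45; -0.1 0.915 0.05 0 0 0.72 0.45; -0.1 0.915 0.05 0 0 0.72 0.45; -0.1 0.915 0.05 0 0 0.72 0.45")

```text
time_s: 1.43
eef_pos: [497.2, 137.8, 208.9]
tool_rot: [[0.988, 0.155, 0.001], [0.155, -0.988, -0.005], [0.001, 0.005, -1.0]]
contact_force: [0.6, 0.3, -0.6]
width: 47.4
```

```bash
cat > look.py <<'E'
from cell import robot
from h import *
import sys
k=sys.argv[1]
s=robot.sense();print({a:np.round(s[a],2).tolist() for a in("time_s","eef_pos","contact_force","width","joint_positions")},np.degrees(np.arctan2(s["tool_rot"][1][0],s["tool_rot"][0][0])))
ims=[]
for n,r in(("side",(290,130,450,290)),("top",(260,160,380,280))):
    f=robot.grab_frame(n);pickle.dump(f,open(f"{n}{k}.pkl","wb"));x0,y0,x1,y1=r
    ims.append(cv2.resize(f["img"][y0:y1,x0:x1,::-1],(400,400),interpolation=cv2.INTER_CUBIC))
cv2.imwrite(f"pics/l{k}.png",np.hstack(ims))
E
python3 look.py 1
```

```text
{'time_s': 1.43, 'eef_pos': [497.22, 137.76, 208.89], 'contact_force': [0.57, 0.28, -0.62], 'width': 47.36, 'joint_positions': [6.95, -3.0, 102.5, -0.32, 80.46, -1.93]} 8.93203355378322
```

View pics/l1.png

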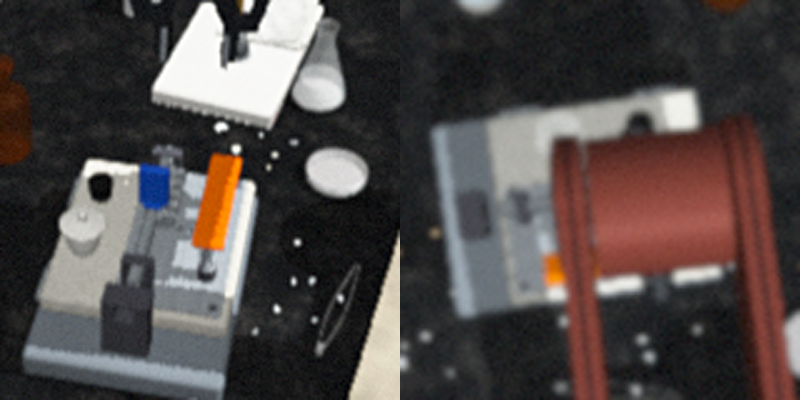

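Run:
```python
from h import *
S=pickle.load(open("side1.pkl","rb"));print(proj(S,[497,138,209]))
cv2.imwrite("pics/s1.png",cv2.resize(S["img"][30:230,240:480,::-1],(720,600),interpolation=cv2.INTER_CUBIC))
```

```text
[366.58969004 166.95944478]
```

View pics/s1.png

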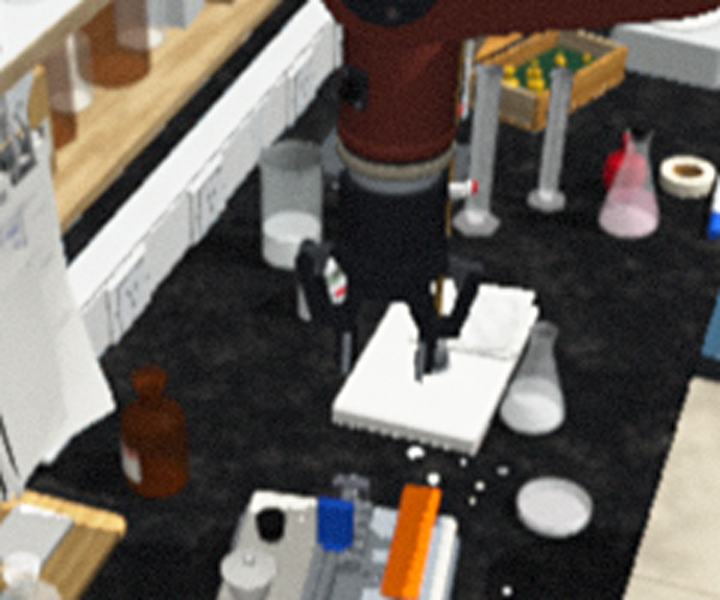

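Run:
```python
from h import *
from cell import robot
S=pickle.load(open("side1.pkl","rb"));R=robot.sense()["tool_rot"];p=robot.sense()["eef_pos"]
im=cv2.resize(S["img"][120:180,330:410,::-1],(800,600),interpolation=cv2.INTER_CUBIC)
for back in(0,8,16):
  for a in(-31,31):
    q=proj(S,np.array(p)+R[:,0]*a-R[:,2]*back);print(back,a,q.round(1));cv2.circle(im,(int((q[0]-329.5)*10),int((q[1]-119.5)*10)),4,(0,255,0),1)
cv2.imwrite("pics/s1b.png",im)
```

```text
0 -31 [380.3 169.7]
0 31 [353.8 166.4]
8 -31 [380.5 167. ]
8 31 [353.8 163.6]
16 -31 [380.7 164.2]
16 31 [353.9 160.9]
```

View pics/s1b.png

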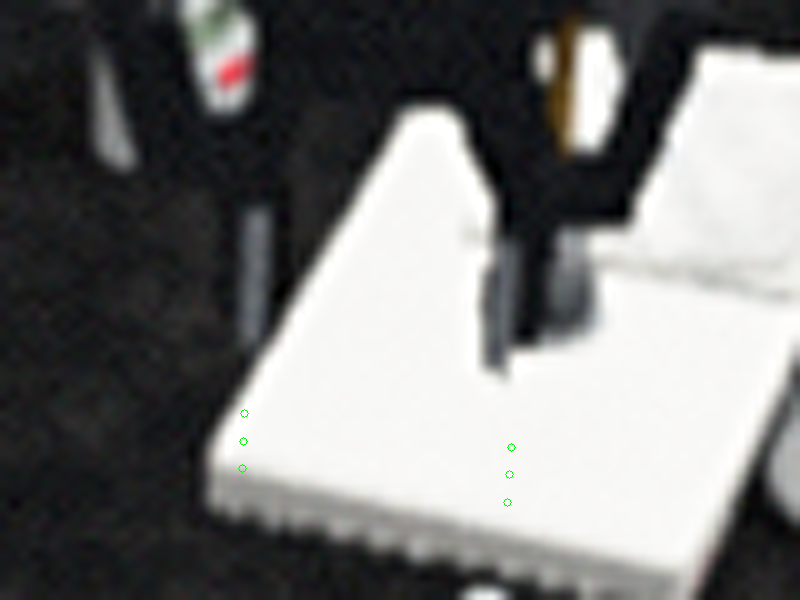

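Call:
carry_out(rows="0 0 0 0 0 0 0.45; 0 0 0 0 0 0 0.45")

```text
time_s: 1.7
eef_pos: [494.1, 142.8, 208.8]
tool_rot: [[0.987, 0.159, -0.001], [0.159, -0.987, -0.003], [-0.001, 0.002, -1.0]]
contact_force: [-0.8, 1.1, 0.0]
width: 46.8
```

```bash
python3 look.py 2
python3 - <<'E'
from h import *
from cell import robot
S=pickle.load(open("side2.pkl","rb"));R=robot.sense()["tool_rot"];p=robot.sense()["eef_pos"];print(R)
im=cv2.resize(S["img"][120:180,330:410,::-1],(800,600),interpolation=cv2.INTER_CUBIC)
for back in(0,8,16):
  for a in(-31,31):
    q=proj(S,np.array(p)+R[:,0]*a-R[:,2]*back);cv2.circle(im,(int((q[0]-329.5)*10),int((q[1]-119.5)*10)),4,(0,255,0),1)
cv2.imwrite("pics/s2b.png",im)
E
```

```text
{'time_s': 1.7, 'eef_pos': [494.08, 142.77, 208.75], 'contact_force': [-0.76, 1.08, 0.03], 'width': 46.82, 'joint_positions': [7.43, -3.15, 102.66, -0.14, 80.57, -1.7]} 9.150163504482558
[[ 9.87176329e-01  1.59633289e-01 -3.28178513e-04]
 [ 1.59631878e-01 -9.87173052e-01 -2.65124134e-03]
 [-7.47195362e-04  2.56485495e-03 -9.99996432e-01]]
```

View pics/s2b.png

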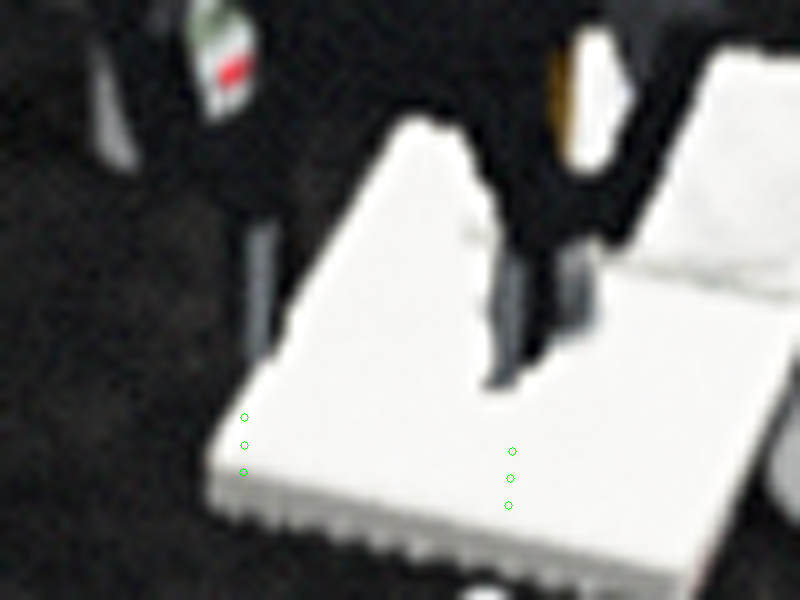

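Run:
```python
from h import *
S=pickle.load(open("side0.pkl","rb"));T=pickle.load(open("top0.pkl","rb"))
p=np.array([168.7,601.1,192.9]);x=np.array([.27,.963,0])
out=[]
for f,(x0,y0) in((S,(440,320)),(T,(90,310))):
  im=cv2.resize(f["img"][y0:y0+80,x0:x0+100,::-1],(800,640)[::1],interpolation=cv2.INTER_CUBIC)[:600]
  for b in(0,13):
    for a in(-50,0,50):
      q=proj(f,p+x*a+[0,0,b]);print(b,a,q.round(1));cv2.circle(im,(int((q[0]-x0+.5)*8),int((q[1]-y0+.5)*8)),4,(0,255,0),1)
  out.append(im)
cv2.imwrite("pics/s3a.png",out[0]);cv2.imwrite("pics/s3b.png",out[1])
```

```text
0 -50 [489.3 376.7]
0 0 [475.4 401.4]
0 50 [460.4 428.1]
13 -50 [491.1 372.5]
13 0 [477.1 397.4]
13 50 [462.  424.2]
0 -50 [185.4 343.9]
0 0 [168.6 338.7]
0 50 [151.8 333.6]
13 -50 [183.9 345.1]
13 0 [166.9 339.8]
13 50 [149.9 334.6]
```

View pics/s3a.png

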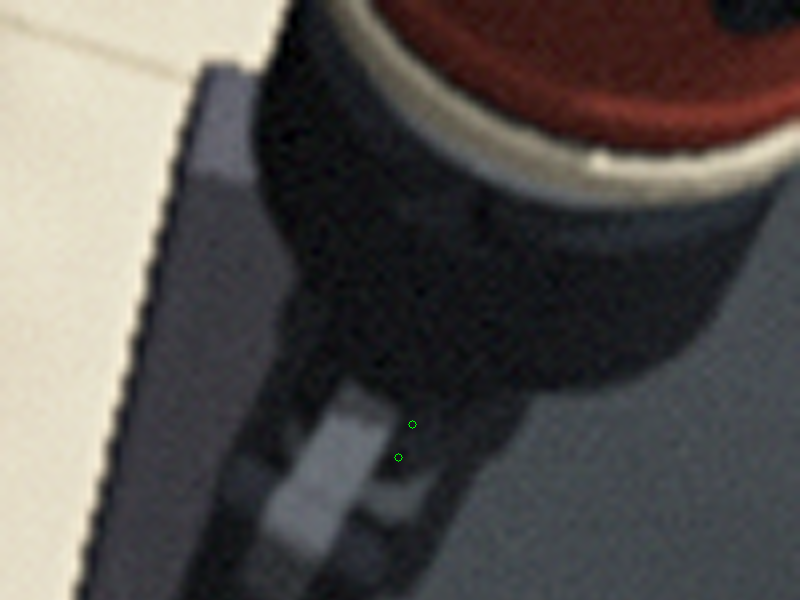

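View pics/s3b.png

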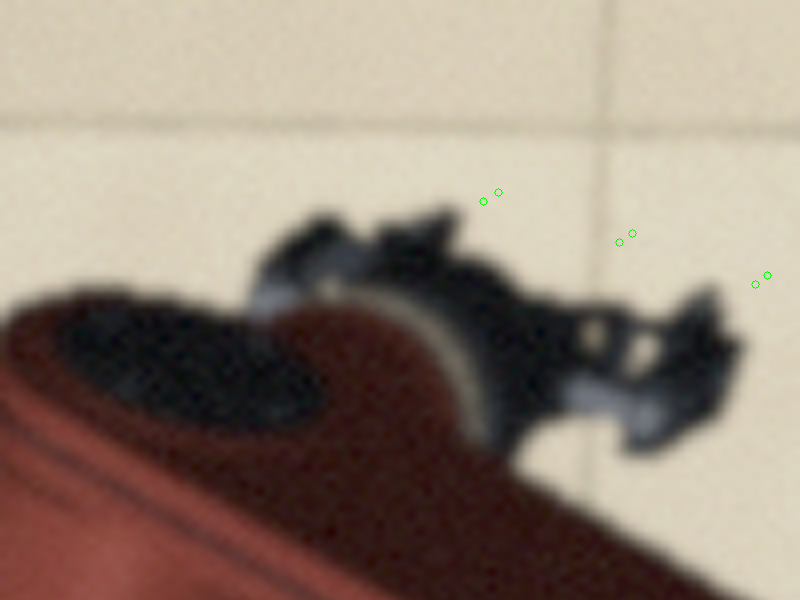

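Both views put the visible fingertips about 30 mm further back along the tool than the reported TCP. I won't assume either height. I'll go down in small steps and let contact with the bar set the level.

Call:
carry_out(rows="0 0 0.1 0 0 0 0.45; 0 0 0.2 0 0 0 0.45; 0 0 0.2 0 0 0 0.45; 0 0 0.2 0 0 0 0.45; 0 0 0.2 0 0 0 0.45")

```text
time_s: 2.22
eef_pos: [494.7, 143.3, 150.5]
tool_rot: [[0.987, 0.161, 0.001], [0.161, -0.987, -0.002], [0.001, 0.003, -1.0]]
contact_force: [0.4, 0.7, 0.6]
width: 47.0
```

```bash
python3 look.py 4
python3 - <<'E'
from h import *
from cell import robot
S=pickle.load(open("side4.pkl","rb"));R=robot.sense()["tool_rot"];p=robot.sense()["eef_pos"]
im=cv2.resize(S["img"][150:230,320:420,::-1],(800,640),interpolation=cv2.INTER_CUBIC)[:600]
for back in(0,16,32):
  for a in(-31,31):
    q=proj(S,np.array(p)+R[:,0]*a-R[:,2]*back);cv2.circle(im,(int((q[0]-319.5)*8),int((q[1]-149.5)*8)),4,(0,255,0),1)
cv2.imwrite("pics/s4b.png",im)
E
```

```text
{'time_s': 2.22, 'eef_pos': [494.75, 143.31, 150.53], 'contact_force': [0.45, 0.72, 0.62], 'width': 46.99, 'joint_positions': [7.49, -0.45, 106.41, -0.15, 74.0, -1.71]} 9.240310211281841
```

View pics/s4b.png

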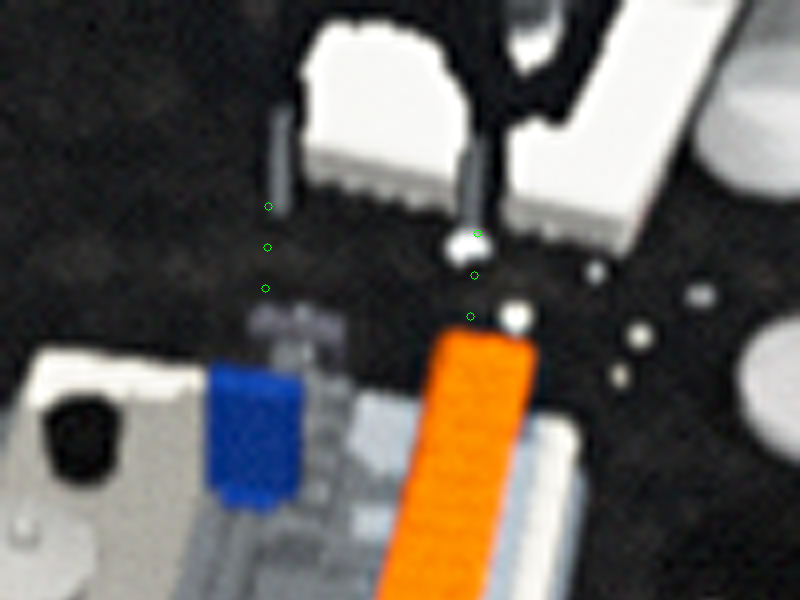

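Call:
carry_out(rows="0 0 0.04 0 0 0 0.45; 0 0 0.08 0 0 0 0.45; 0 0 0.1 0 0 0 0.45; 0 0 0.11 0 0 0 0.45; 0 0 0.11 0 0 0 0.45; 0 0 0.11 0 0 0 0.45")

```text
time_s: 2.82
eef_pos: [495.5, 143.0, 117.9]
tool_rot: [[0.987, 0.16, 0.002], [0.16, -0.987, -0.002], [0.002, 0.003, -1.0]]
contact_force: [0.7, -0.1, -0.0]
width: 47.2
```

Call:
carry_out(rows="0 0 0.01 0 0 0 0.45; 0 0 0.02 0 0 0 0.45; 0 0 0.02 0 0 0 0.45; 0 0 0.02 0 0 0 0.45")

```text
time_s: 3.15
eef_pos: [495.4, 143.0, 111.8]
tool_rot: [[0.987, 0.16, 0.002], [0.16, -0.987, -0.002], [0.002, 0.003, -1.0]]
contact_force: [-0.3, 1.1, -0.4]
width: 47.2
```

```bash
python3 look.py 5
```

```text
{'time_s': 3.15, 'eef_pos': [495.4, 142.98, 111.81], 'contact_force': [-0.33, 1.1, -0.39], 'width': 47.24, 'joint_positions': [7.44, 1.91, 108.42, -0.16, 69.57, -1.71]} 9.207116990881891
```

View pics/l5.png

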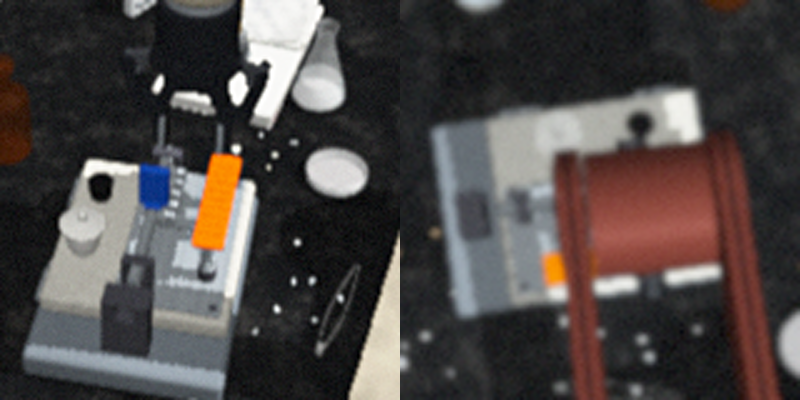

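Call:
carry_out(rows="0 0 0.015 0 0 0 0.45; 0 0 0.03 0 0 0 0.45; 0 0 0.045 0 0 0 0.45; 0 0 0.05 0 0 0 0.45; 0 0 0.05 0 0 0 0.45")

```text
time_s: 3.67
eef_pos: [494.9, 142.9, 96.1]
tool_rot: [[0.987, 0.16, 0.001], [0.16, -0.987, -0.002], [0.0, 0.003, -1.0]]
contact_force: [-0.3, -0.4, 0.9]
width: 47.1
```

Call:
carry_out(rows="0 0 0.01 0 0 0 0.45; 0 0 0.015 0 0 0 0.45; 0 0 0.015 0 0 0 0.45")

```text
time_s: 3.92
eef_pos: [494.6, 142.8, 91.1]
tool_rot: [[0.987, 0.16, 0.0], [0.16, -0.987, -0.003], [-0.0, 0.003, -1.0]]
contact_force: [-0.3, -0.5, 0.5]
width: 47.2
```

```bash
python3 look.py 6
```

```text
{'time_s': 3.92, 'eef_pos': [494.58, 142.81, 91.11], 'contact_force': [-0.31, -0.53, 0.52], 'width': 47.18, 'joint_positions': [7.43, 3.34, 109.36, -0.16, 67.32, -1.71]} 9.206982935687494
```

View pics/l6.png

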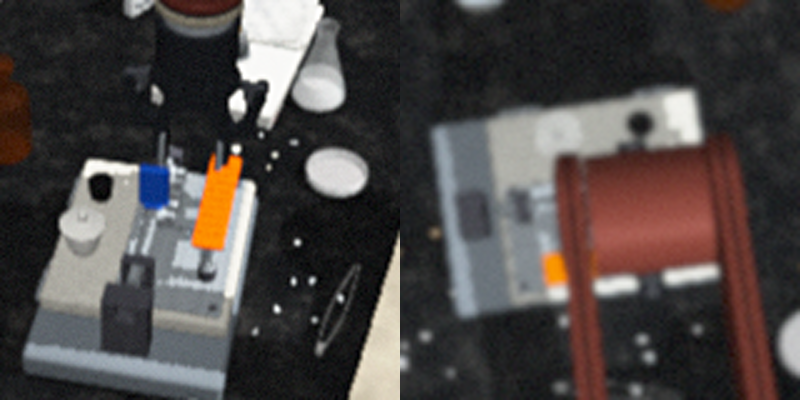

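No contact yet at TCP z 91. The picture shows the bar finger in front of the bar's far end, at about (220,155) in the crop, and still above it. Going on in 2 mm steps.

Call:
carry_out(rows="0 0 0.008 0 0 0 0.45; 0 0 0.01 0 0 0 0.45; 0 0 0.01 0 0 0 0.45")

```text
time_s: 4.27
eef_pos: [494.8, 142.8, 88.4]
tool_rot: [[0.987, 0.16, 0.0], [0.16, -0.987, -0.003], [0.0, 0.003, -1.0]]
contact_force: [0.3, -0.0, 0.7]
width: 47.1
```

Call:
carry_out(rows="0 0 0.008 0 0 0 0.45; 0 0 0.01 0 0 0 0.45; 0 0 0.01 0 0 0 0.45")

```text
time_s: 4.52
eef_pos: [494.5, 142.8, 85.0]
tool_rot: [[0.987, 0.16, -0.0], [0.16, -0.987, -0.003], [-0.001, 0.003, -1.0]]
contact_force: [0.9, -0.1, -0.2]
width: 47.2
```

Call:
carry_out(rows="0 0 0.007 0 0 0 0.45; 0 0 0.007 0 0 0 0.45; 0 0 0.007 0 0 0 0.45")

```text
time_s: 4.77
eef_pos: [494.4, 142.8, 82.8]
tool_rot: [[0.987, 0.16, -0.0], [0.16, -0.987, -0.003], [-0.001, 0.003, -1.0]]
contact_force: [-0.5, -0.5, -0.0]
width: 46.7
```

Call:
carry_out(rows="0 0 0.007 0 0 0 0.45; 0 0 0.007 0 0 0 0.45; 0 0 0.007 0 0 0 0.45")

```text
time_s: 5.02
eef_pos: [494.2, 142.7, 80.5]
tool_rot: [[0.987, 0.16, -0.001], [0.16, -0.987, -0.003], [-0.001, 0.003, -1.0]]
contact_force: [0.1, 0.1, 0.4]
width: 47.0
```

```bash
python3 look.py 7
python3 - <<'E'
from h import *
from cell import robot
S=pickle.load(open("side7.pkl","rb"));R=robot.sense()["tool_rot"];p=robot.sense()["eef_pos"]
im=cv2.resize(S["img"][150:230,320:420,::-1],(800,640),interpolation=cv2.INTER_CUBIC)[:600]
for back in(0,16,32):
  for a in(-31,31):
    q=proj(S,np.array(p)+R[:,0]*a-R[:,2]*back);cv2.circle(im,(int((q[0]-319.5)*8),int((q[1]-149.5)*8)),4,(0,255,0),1)
cv2.imwrite("pics/s7b.png",im)
E
```

```text
{'time_s': 5.02, 'eef_pos': [494.21, 142.74, 80.48], 'contact_force': [0.1, 0.08, 0.36], 'width': 47.02, 'joint_positions': [7.43, 4.11, 109.8, -0.16, 66.15, -1.71]} 9.208377981566553
```

View pics/s7b.png

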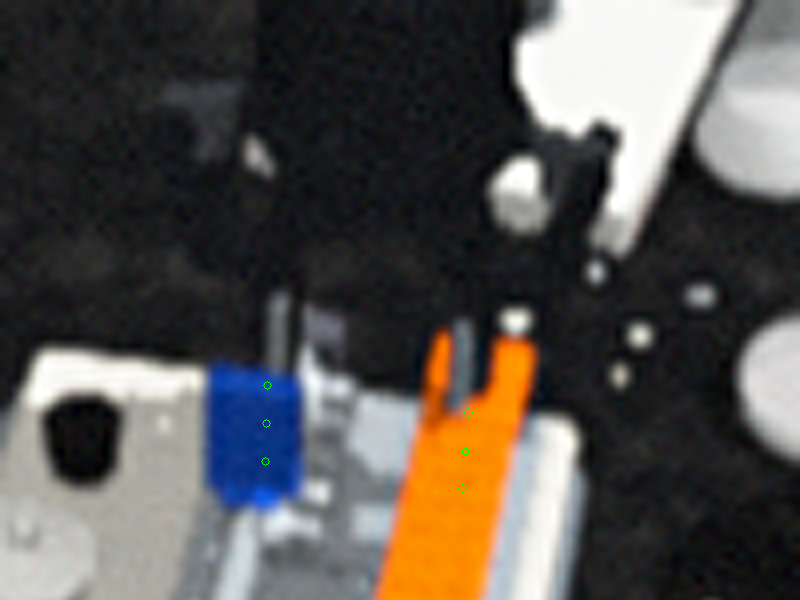

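Call:
carry_out(rows="0 0 0.007 0 0 0 0.45; 0 0 0.007 0 0 0 0.45; 0 0 0.007 0 0 0 0.45")

```text
time_s: 5.37
eef_pos: [494.2, 142.7, 78.4]
tool_rot: [[0.987, 0.16, -0.001], [0.16, -0.987, -0.003], [-0.001, 0.003, -1.0]]
contact_force: [0.1, 0.2, -0.3]
width: 47.0
```

Call:
carry_out(rows="0 0 0.007 0 0 0 0.45; 0 0 0.007 0 0 0 0.45; 0 0 0.007 0 0 0 0.45")

```text
time_s: 5.62
eef_pos: [494.0, 142.7, 76.1]
tool_rot: [[0.987, 0.16, -0.001], [0.16, -0.987, -0.003], [-0.002, 0.003, -1.0]]
contact_force: [0.1, 0.2, 0.7]
width: 47.2
```

Call:
carry_out(rows="0 0 0.007 0 0 0 0.45; 0 0 0.007 0 0 0 0.45; 0 0 0.007 0 0 0 0.45")

```text
time_s: 5.87
eef_pos: [494.3, 142.7, 74.2]
tool_rot: [[0.987, 0.16, -0.001], [0.16, -0.987, -0.003], [-0.001, 0.003, -1.0]]
contact_force: [-0.2, 0.4, 1.5]
width: 46.8
```

Call:
carry_out(rows="0 0 0.006 0 0 0 0.45; 0 0 0.006 0 0 0 0.45; 0 0 0.006 0 0 0 0.45")

```text
time_s: 6.12
eef_pos: [494.4, 142.7, 72.5]
tool_rot: [[0.987, 0.16, -0.0], [0.16, -0.987, -0.003], [-0.001, 0.003, -1.0]]
contact_force: [0.4, -0.3, 3.5]
width: 47.2
```

```bash
python3 look.py 8
python3 - <<'E'
from h import *
S=pickle.load(open("side8.pkl","rb"))
im=cv2.resize(S["img"][150:230,320:420,::-1],(800,640),interpolation=cv2.INTER_CUBIC)[:600]
cv2.imwrite("pics/s8b.png",im)
for k in("0","1","2","7","8"):
  S=pickle.load(open(f"side{k}.pkl","rb"));m=mask(S,"orange",(290,180,400,295));p=np.argwhere(m[210:240]>0);print(k,p[:,0].max()+210,p.mean(0)+[210,0], (m[215:240]>0).sum())
E
```

```text
{'time_s': 6.12, 'eef_pos': [494.44, 142.73, 72.53], 'contact_force': [0.38, -0.29, 3.49], 'width': 47.16, 'joint_positions': [7.42, 4.74, 110.1, -0.16, 65.21, -1.71]} 9.204765685168603
0 229 [219.18828452 374.32217573] 177
1 229 [219.27459016 374.4795082 ] 182
2 229 [219.24279835 374.46090535] 181
7 229 [219.35080645 374.38709677] 186
8 230 [219.68503937 374.37795276] 192
```

View pics/s8b.png

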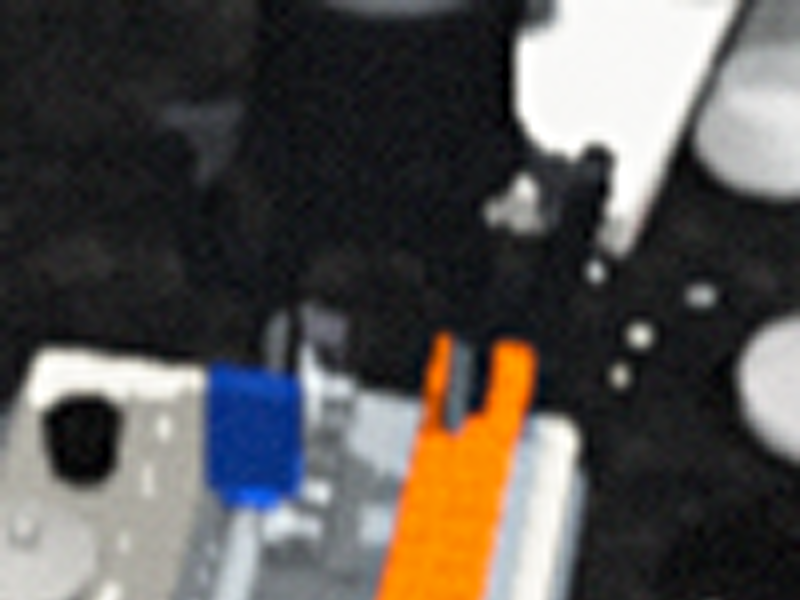

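Contact: the force rises to 3.5 N, and the bar just starts to move. Contact was at TCP z of about 74.5, so the true tips sit about 40 mm behind the reported TCP. Next I'll press to a depth of about 9 mm.

Call:
carry_out(rows="0 0 0.006 0 0 0 0.45; 0 0 0.012 0 0 0 0.45; 0 0 0.015 0 0 0 0.45; 0 0 0.015 0 0 0 0.45")

```text
time_s: 6.55
eef_pos: [494.5, 142.8, 67.9]
tool_rot: [[0.987, 0.16, -0.0], [0.16, -0.987, -0.003], [-0.001, 0.002, -1.0]]
contact_force: [-0.1, -0.6, 3.1]
width: 47.1
```

Call:
carry_out(rows="0 0 0.007 0 0 0 0.45; 0 0 0.007 0 0 0 0.45; 0 0 0.007 0 0 0 0.45")

```text
time_s: 6.8
eef_pos: [494.5, 142.8, 65.8]
tool_rot: [[0.987, 0.16, -0.0], [0.16, -0.987, -0.003], [-0.001, 0.003, -1.0]]
contact_force: [-0.0, -0.1, 5.4]
width: 46.7
```

```bash
python3 look.py 9
python3 - <<'E'
from h import *
S=pickle.load(open("side9.pkl","rb"))
im=cv2.resize(S["img"][150:250,310:410,::-1],(600,600),interpolation=cv2.INTER_CUBIC)
cv2.imwrite("pics/s9b.png",im)
for k in("0","1","2","7","8","9"):
  S=pickle.load(open(f"side{k}.pkl","rb"));m=mask(S,"orange",(290,180,400,295));p=np.argwhere(m[215:240]>0);print(k,p[:,0].max()+215,p.mean(0)+[215,0], (m[215:240]>0).sum())
ps=np.radians(9.2);X=np.array([np.cos(ps),np.sin(ps),0]);Y=np.array([-np.sin(ps),np.cos(ps),0])
for z in(115,106):print(proj(S,[459,167.5,z]+65*Y))
E
```

```text
{'time_s': 6.8, 'eef_pos': [494.53, 142.76, 65.85], 'contact_force': [-0.04, -0.12, 5.42], 'width': 46.73, 'joint_positions': [7.43, 5.27, 110.33, -0.16, 64.44, -1.71]} 9.206877909381053
0 229 [221.71186441 373.76836158] 177
1 229 [221.75824176 373.99450549] 182
2 229 [221.72928177 373.96685083] 181
7 229 [221.80645161 373.88172043] 186
8 230 [222.171875   373.88541667] 192
9 232 [223.1843318  373.95391705] 217
[372.03913508 227.5998602 ]
[371.8542356  230.34362588]
```

View pics/s9b.png

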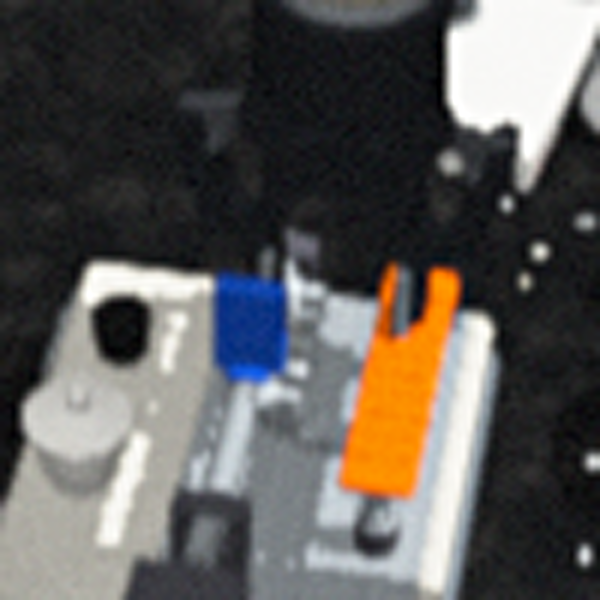

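The bar is down about 2.9 px, which is 9 to 9.5 mm, and the other tip stands behind the plate. Now I push along case +y, which is tool -y.

Call:
carry_out(rows="0 -0.01 0 0 0 0 0.45; 0 -0.02 0 0 0 0 0.45; 0 -0.03 0 0 0 0 0.45; 0 -0.04 0 0 0 0 0.45; 0 -0.05 0 0 0 0 0.45; 0 -0.06 0 0 0 0 0.45; 0 -0.07 0 0 0 0 0.45; 0 -0.07 0 0 0 0 0.45")

```text
time_s: 7.57
eef_pos: [491.4, 164.0, 66.1]
tool_rot: [[0.987, 0.16, 0.0], [0.16, -0.987, -0.003], [-0.0, 0.003, -1.0]]
contact_force: [0.8, -3.4, 4.4]
width: 46.9
```

```bash
cat > s.py <<'E'
import sys,subprocess
k=sys.argv[1]
subprocess.run(["python3","look.py",k])
from h import *
for i in("0","9",k):
  S=pickle.load(open(f"side{i}.pkl","rb"));m=mask(S,"orange",(290,180,400,295));b=cv2.moments(mask(S,"blue",(330,185,375,250)),True);print(i,(m[215:240]>0).sum(),b["m10"]/b["m00"],b["m01"]/b["m00"],ray(S,(b["m10"]/b["m00"],b["m01"]/b["m00"]),117).round(1))
cv2.imwrite(f"pics/s{k}b.png",cv2.resize(S["img"][150:250,310:410,::-1],(600,600),interpolation=cv2.INTER_CUBIC))
E
python3 s.py 10
```

```text
{'time_s': 7.57, 'eef_pos': [491.4, 163.99, 66.05], 'contact_force': [0.78, -3.39, 4.38], 'width': 46.9, 'joint_positions': [9.84, 5.67, 109.87, -0.16, 64.46, 0.68]} 9.226603023068362
0 177 351.0416666666667 203.96354166666666 [520.  175.5 117. ]
9 217 351.31658291457285 203.78391959798995 [519.6 174.7 117. ]
10 219 350.492385786802 207.62944162436548 [516.8 188.2 117. ]
```

View pics/s10b.png

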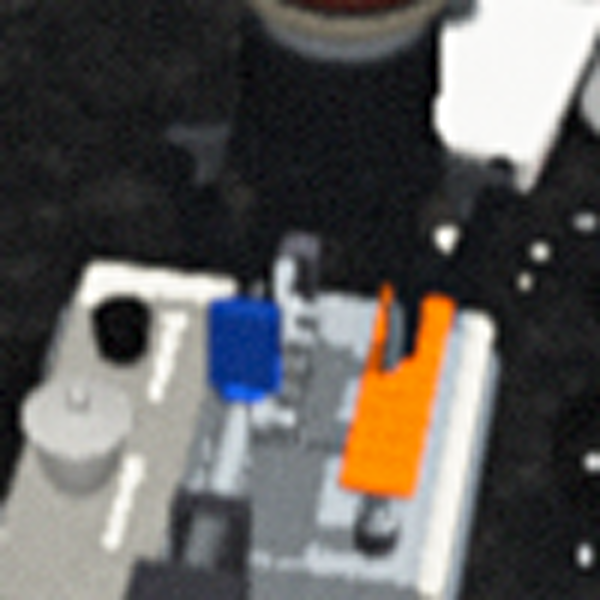

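The plate has moved 13.5 mm and the bar is still down. I keep pushing.

Call:
carry_out(rows="0 -0.015 0 0 0 0 0.45; 0 -0.03 0 0 0 0 0.45; 0 -0.045 0 0 0 0 0.45; 0 -0.06 0 0 0 0 0.45; 0 -0.075 0 0 0 0 0.45; 0 -0.09 0 0 0 0 0.45; 0 -0.095 0 0 0 0 0.45; 0 -0.095 0 0 0 0 0.45")

```text
time_s: 8.33
eef_pos: [486.7, 192.5, 66.0]
tool_rot: [[0.987, 0.161, 0.0], [0.161, -0.987, -0.002], [-0.0, 0.002, -1.0]]
contact_force: [1.5, -2.4, 5.2]
width: 46.9
```

```bash
python3 s.py 11
```

```text
{'time_s': 8.33, 'eef_pos': [486.72, 192.5, 65.96], 'contact_force': [1.54, -2.38, 5.23], 'width': 46.91, 'joint_positions': [13.03, 6.39, 109.09, -0.13, 64.53, 3.84]} 9.239531564072536
0 177 351.0416666666667 203.96354166666666 [520.  175.5 117. ]
9 217 351.31658291457285 203.78391959798995 [519.6 174.7 117. ]
11 194 348.22279792746116 215.9015544041451 [512.1 216.9 117. ]
```

View pics/s11b.png

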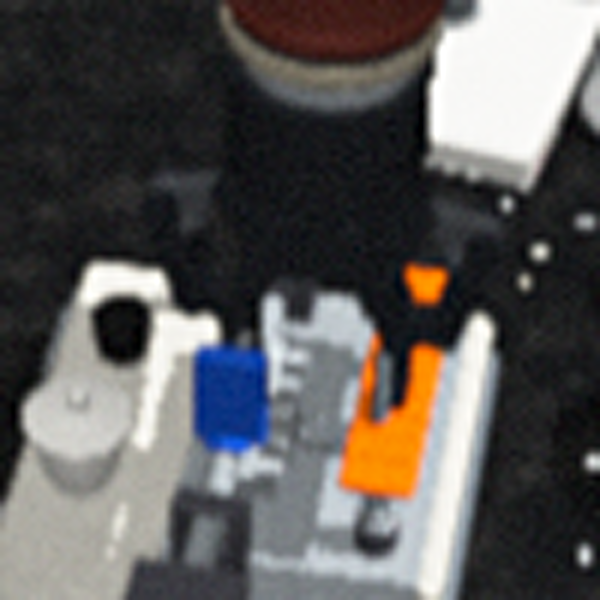

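Call:
carry_out(rows="0 -0.008 0 0 0 0 0.45; 0 -0.015 0 0 0 0 0.45; 0 -0.015 0 0 0 0 0.45")

```text
time_s: 8.68
eef_pos: [486.0, 197.0, 65.9]
tool_rot: [[0.987, 0.16, 0.0], [0.16, -0.987, -0.002], [-0.0, 0.002, -1.0]]
contact_force: [1.8, -3.6, 4.7]
width: 47.2
```

Call:
carry_out(rows="0 -0.006 0 0 0 0 0.45; 0 -0.008 0 0 0 0 0.45; 0 -0.008 0 0 0 0 0.45")

```text
time_s: 8.93
eef_pos: [485.7, 198.6, 66.0]
tool_rot: [[0.987, 0.16, 0.0], [0.16, -0.987, -0.003], [-0.0, 0.003, -1.0]]
contact_force: [1.3, -6.6, 5.6]
width: 46.7
```

Call:
carry_out(rows="0 -0.008 0 0 0 0 0.45; 0 -0.01 0 0 0 0 0.45; 0 -0.01 0 0 0 0 0.45; 0 -0.01 0 0 0 0 0.45")

```text
time_s: 9.27
eef_pos: [485.7, 198.5, 66.0]
tool_rot: [[0.987, 0.159, 0.0], [0.159, -0.987, -0.008], [-0.001, 0.008, -1.0]]
contact_force: [1.6, -16.3, 7.8]
width: 47.2
```

```bash
python3 s.py 12
```

```text
{'time_s': 9.27, 'eef_pos': [485.73, 198.53, 66.03], 'contact_force': [1.58, -16.28, 7.78], 'width': 47.22, 'joint_positions': [13.94, 6.67, 108.78, -0.5, 64.64, 4.99]} 9.158491694011326
0 177 351.0416666666667 203.96354166666666 [520.  175.5 117. ]
9 217 351.31658291457285 203.78391959798995 [519.6 174.7 117. ]
12 184 347.5532994923858 217.63959390862945 [511.6 222.9 117. ]
```

View pics/s12b.png

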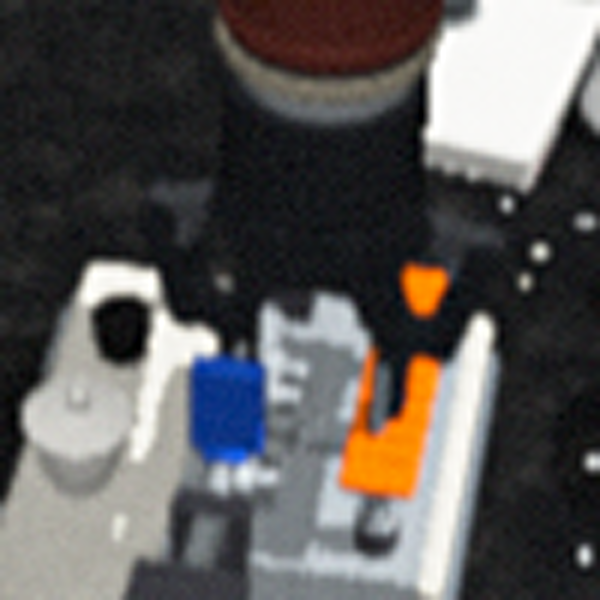

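The hand has stalled at 16 N and the plate has travelled about 48.8 mm, so the bolt is at its stop, with the bar still down. I'll ease off slightly, then lift straight up.

Call:
carry_out(rows="0 0.005 0 0 0 0 0.45; 0 0.01 0 0 0 0 0.45; 0 0.01 -0.02 0 0 0 0.45; 0 0.01 -0.05 0 0 0 0.45; 0 0.01 -0.12 0 0 0 0.45; 0 0.01 -0.22 0 0 0 0.45; 0 0.01 -0.32 0 0 0 0.45; 0 0.01 -0.4 0 0 0 0.45")

```text
time_s: 10.03
eef_pos: [485.8, 196.8, 188.2]
tool_rot: [[0.987, 0.16, 0.0], [0.16, -0.987, -0.008], [-0.001, 0.008, -1.0]]
contact_force: [0.1, 0.9, -0.3]
width: 47.4
```

Call:
carry_out(rows="0 0 -0.1 0 0 0 0.45; 0 0 -0.1 0 0 0 0.45; 0 0 -0.1 0 0 0 0.45; 0 0 -0.1 0 0 0 0.45")

```text
time_s: 10.37
eef_pos: [485.1, 197.2, 217.8]
tool_rot: [[0.987, 0.16, -0.001], [0.16, -0.987, -0.008], [-0.002, 0.008, -1.0]]
contact_force: [-1.3, 0.8, 0.3]
width: 46.5
```

```bash
python3 s.py 13
```

```text
{'time_s': 10.37, 'eef_pos': [485.1, 197.15, 217.79], 'contact_force': [-1.27, 0.78, 0.34], 'width': 46.47, 'joint_positions': [13.8, -2.06, 100.63, -0.44, 81.56, 4.65]} 9.21040876466083
0 177 351.0416666666667 203.96354166666666 [520.  175.5 117. ]
9 217 351.31658291457285 203.78391959798995 [519.6 174.7 117. ]
13 182 347.492385786802 217.746192893401 [511.6 223.3 117. ]
```

View pics/s13b.png

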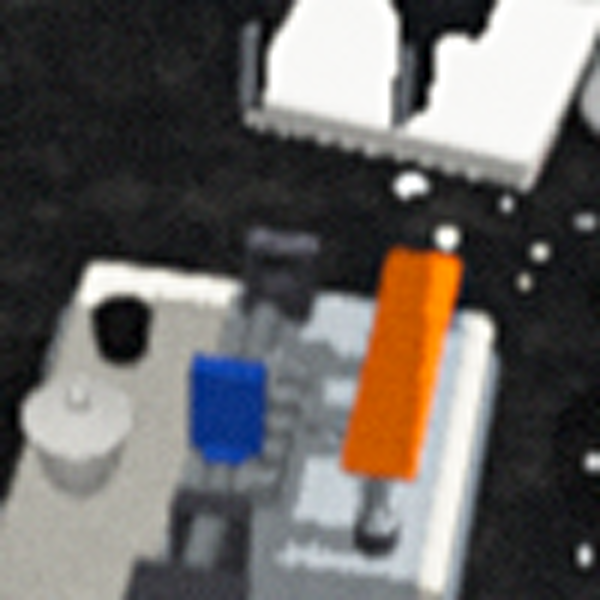

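The bar is up again: its mask area is 182, against 177 to 182 before pressing and 217 pressed. The plate has stayed at about 49 mm of travel, the hand is clear, and the stopper and crucible haven't moved. Handing in.

```bash
python3 -c "
from cell import robot
print(robot.close_job())"
```

```text
the job is handed in; nothing more can be done
None
```

The case looks locked, and I handed the job in at about 10.4 s; no verdict was reported. I held the orange bar down about 9 mm with one fingertip. With the other I pushed the blue plate until the hand stalled at about 16 N, then eased off and lifted straight up.

**Last checks, from the side camera and the sensors:**
- **Bolt:** the plate moved about 48.8 mm, against a 48 mm stroke, and stayed there after the lift.
- **Catch:** the bar is back at its unpressed position in the image.
- **Hand:** it is well clear, and the force reading is only noise (up to 1.3 N).
- **Loose things:** the stopper and crucible look unmoved. I compared them by eye and did not measure them or the other loose things.

**What disagreed:** the fingertips sit about 30–40 mm behind the reported TCP (about 32 mm from the images, about 40 mm from contact). I therefore set the pressing height by contact force and checked the depth in the image.

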